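# Load the weld pallet and close its strap

## Task

Load the aluminium housing with the square neck lengthwise into the lane of the weld pallet, press it squarely up against the two stop pads (a brass spring pin between them pushes back) and hold it steady there until the slow sprung plunger in the lane floor has risen fully behind it and caught it. Then swing the pallet's hinged strap over and down until it rests on the neck, and let go. Leave the other workpieces and tools where they are.

Things in the scene. Friction and masses are not known exactly. Their poses are not given: they have to be found in the camera images.
- housing: plain aluminium housing, 0.24 to 0.34 kg: flange 70 (x) x 50 (y) x 24 mm with a 26 x 26 mm square neck, 30 mm tall, standing centred on it (54 mm in all); grip it by the neck. It stands upright on a 4 mm rubber mat. Origin: centre of the underside; z up, x along the flange's 70 mm. Both ends are alike.
- pallet: steel weld pallet fixed to the table, plate 200 x 120 x 12 mm. Origin: at table height under the home housing's centre; x runs along the lane to the stop pads (away from the robot). Lane floor z = 12 mm; rails 58 mm apart, x -60 to +35 mm, tops z = 24 mm; oiled, slides easily. Home: housing lengthwise in the lane, x = 0, y = 0, underside z = 12 mm, slid +x to the pads.
- stop (a point): point midway between the two dark stop pads, on their faces (pallet x = +35 mm, z = 22 mm). The pads stand at pallet y = +-19 mm, each 20 mm wide, tops at z = 32 mm.
- plunger (a joint): sprung plunger: pin 12 mm across standing 7 mm out of the lane floor at pallet x = -42.5 mm, y = 0. 0 = fully up, 0.007 = flush. A weak spring (under 1 N) lifts it, slowly (about 1 s). The housing set on it presses it flush by its weight in about 1 s. When the housing is home its rear end is 1.5 mm clear of the plunger, which rises behind it and keeps it from coming back.
- bumper (a joint): brass spring pin 10 mm across between the stop pads (pallet y = 0, z = 26 mm). 0 = standing 8 mm out of the pads' faces, 0.008 = flush with them. Pushes the housing back (-x) with 5 N at 0 and 6 N flush; a housing let go before the plunger is up slides back.
- strap (a joint): hinged strap, 20 mm wide, 10 mm thick, with a round cross bar on its end (a T): bar 10 mm across, 110 mm long along pallet y, 110 mm from the hinge axis. 0 = level, pointing to pallet -x, resting on the home housing's neck (top z = 66 mm); grows as it swings up and back (1.57 upright, more leans away). Stiff (0.16 N m): stays where left, must be brought all the way down.
- strap_axis (a point): middle of the strap's hinge axis, which runs along pallet y at pallet x = +75 mm, z = 71 mm, between two cheeks up to 80 mm tall (y within +-28 mm)
- strap_bar_left (a point): point on the bar's axis 36 mm to the +y side of the strap's middle: a free length of bar to pinch or push
- strap_bar_right (a point): the same on the -y side, 36 mm from the middle
- disc: bare round steel disc, 54 mm across, 10 mm thick, lying on the mat; leave alone (origin: centre of its underside)
- blank: plain steel slab 40 x 30 x 12 mm without a neck, lying on the mat; leave alone (origin: centre of its underside)
- jar: grey screw-top jar, 60 mm across, 85 mm tall; leave alone (origin: centre of its underside)
- wrench: steel wrench 150 mm long, lying; leave alone (origin: middle of its length, underside)
- driver: black-handled screwdriver 170 mm long, lying; leave alone (origin: middle of its length, underside)
- collar: steel collar ring 48 mm outside, 22 mm tall; leave alone (origin: centre of its underside)
Mind the look-alikes: they are no part of the job. What is shaped like the housing but purple is not meant.

How it is judged:
On the way, in this order (a step that is already met when the one before it is completed fails the run):
1. the housing is held home against the stop pads, the plunger fully up behind it and the strap still open (x of housing in the frame of pallet between -0.005 and 0.003 m and y of housing in the frame of pallet between -0.006 and 0.006 m and z of housing in the frame of pallet between 0.009 and 0.0145 m and angle between housing's own z axis and vertical below 0.06 rad and angle between the x axis of housing and the x axis of pallet, either way round below 0.12 rad and value of joint plunger below 0.0015 m and value of joint bumper above 0.0045 m and value of joint strap above 0.5 rad), for 0.2 s.
2. the strap is down on the neck, the housing still caught (x of housing in the frame of pallet between -0.005 and 0.003 m and y of housing in the frame of pallet between -0.006 and 0.006 m and z of housing in the frame of pallet between 0.009 and 0.0145 m and angle between housing's own z axis and vertical below 0.06 rad and angle between the x axis of housing and the x axis of pallet, either way round below 0.12 rad and value of joint plunger below 0.0015 m and value of joint strap between -0.06 and 0.05 rad), for 0.2 s.
At the end, for the whole second after the job is handed in: The housing lies flat and lengthwise in the lane, at most 5 mm short of the stop pads, within 6 mm of the lane's middle and 0.12 rad of its line; the plunger is up behind it to within 1.5 mm of full height; the strap is within about 0.05 rad of level on the neck; all at rest (all of step 2 and linear speed of housing below 0.02 m/s and velocity of joint strap between -0.1 and 0.1 rad/s); the robot touches nothing.
It fails at once if another workpiece or tool is moved by more than 25 mm (distance of any of disc, blank, jar, wrench, driver, collar from where it was at the start of the episode above 0.025 m).
It also fails if it takes over 69 s, if anything falls off the work surface, if the arm or the gripper's body presses on something with over 40 N, if the wrist force passes 120 N, or if a joint passes its speed limit or range.

## Robot

A 7-joint arm with a two-finger parallel gripper is mounted at the origin on the work surface. World frame = base frame: x ahead of the robot, y to its left, z up, the work surface at z = 0. Lengths are in m, angles in rad, forces in N, time in s.
With the tool pointing down it reaches from about 0.425 to 0.925 m from the base axis. Payload 6.8 kg.
Tool frame: the origin (TCP) lies midway between the tips of the shut fingers; the grasp point (between the pads) lies 19 mm behind it; z points along the fingers, y is the line along which they close (so a half turn about z gives the same grasp; the last joint's range is limited). The gripper opens to 85 mm and grips with 20 to 120 N. Pads are 22 mm wide; open, the fingers measure 114 mm over their backs; the gripper's body (76 mm by 85 mm) begins 54 mm behind the grasp point. The pads swing forward as they close: fully open they stand 13 mm farther back than shut.
Start: joints at [1.191, 0.477, 0.022, 1.555, -0.011, 1.109, -0.083], TCP at [0.181, -0.65, 0.231] pointing down, gripper open.
Joint ranges: [-2.96, 2.96], [-0.34, 2.1], [-1.41, 1.46], [0.24, 2.44], [-1.37, 4.51], [0.17, 1.92], [-2.96, 2.96]. Speed limits (rad/s): [2.39, 2.39, 3.14, 3.14, 3.14, 3.14, 3.14].

## Interface

Orientations are given as a unit quaternion [w, x, y, z].
In Python, from station import * gives the robot as it stands.
- The arm moves only by the shell command python3 -m creep 'ROWS' [FORCE]. ROWS is JSON, a list of rows, each a list of 7 numbers: the gripper command: -1 is shut, 1 is fully open, values between are in proportion, then the shift along the world's x, y, z in mm, then the turn, a rotation vector about the world's x, y, z in rad. A call has 1 to 5 rows; each row shifts and turns the commanded pose from where the row before left it; what a row does not reach is not made up. A row lasts 1/8 s, in which the tool goes at most 62.5 mm and 10.7 degrees, less where a joint would pass 70% of its speed; a pose out of reach is approached as far as the arm can. A call is refused whole if a number of a shift passes 62.5 or a number of a turn 0.188, either way. A call with a gripper value outside its range is refused whole. The fingers move at their own pace and stop on an object; FORCE is the grip in N (left out, the last holds). Time passes only in rows, so rows that do not move let the fingers close. It gives the time, the measured TCP pose, the force, the opening and the grip force at its end, in the units of the state.
- get_obs(): the state, without advancing time (a new reading comes with each control period).
- read_camera(name): name is "side" or "top"; returns (picture, depth): 420x560x3 uint8, red, green, blue; 420x560 float32, m along the optical axis (not along the pixel's ray), 0 where there is no reading.
- camera_params(name): a dict with "intrinsics" (3x3 intrinsics, pixels), "cam_to_world" (4x4, takes a point from camera to world coordinates). Camera axes: x right, y up, looking along -z (the intrinsics and any distortion apply to the point x, -y, -z); pixel columns grow to the right and rows downward; lengths in m; the calibration is good to about 2 mm. A picture is of the moment at which its call begins. camera_params takes no time and is no camera call.
- hand_in(): hands the job in; it is judged then, once.
The state is a dict: "t": time; "q": joint angles; "joint_vel": joint speeds; "joint_torque": joint torques, N m; "eef_pos": TCP position; "tool_rot": TCP orientation; "contact_force": force on the tool from outside, world axes, zero at the start; "torque": the same for the moment, N m; "gripper_width": opening from 0.0 (shut) to 1.0 (fully open); "grasp_force": force on a finger pad.
Only numpy, scipy, OpenCV 4.12 (cv2) and the standard library are available. Lean on these libraries where they do the work, as an engineer would, in place of code of your own. Each camera call takes 0.05 s, during which the arm holds its last target. There are 200 camera calls.

## Working session

There is one attempt and no reset: what is moved stays moved. The work goes in short steps, Python scripts to look and compute and a shell command to move; the robot and the scene stay as the last step left them, time stands still between calls to the robot, and variables do not carry over. Pictures are saved under pics/ and viewed, at most 11 in all, crops included, and the job is handed in when it is done.

```bash
ls; mkdir -p pics; cat > h.py <<'E'
from station import *
import numpy as np, cv2
def P(n):
    c=camera_params(n); return np.array(c["intrinsics"]),np.array(c["cam_to_world"]),c
def ray(n,u,v):
    K,T,c=P(n); d=np.array([(u-K[0,2])/K[0,0],-(v-K[1,2])/K[1,1],-1.]); return T[:3,3],T[:3,:3]@d
def plane(n,u,v,z):
    o,d=ray(n,u,v); return o+d*(z-o[2])/d[2]
def cloud(n,dep):
    K,T,c=P(n); v,u=np.indices(dep.shape); d=np.stack([(u-K[0,2])/K[0,0]*dep,-(v-K[1,2])/K[1,1]*dep,-dep],-1)
    return d@T[:3,:3].T+T[:3,3]
E
python3 - <<'E'
from h import *
for n in("side","top"):
    p,d=read_camera(n); cv2.imwrite(f"pics/{n}0.png",p[:,:,::-1]); np.savez(f"{n}0.npz",p=p,d=d)
    c=camera_params(n); print(n,c, (d>0).mean())
o=get_obs();print({k:np.round(v,3) for k,v in o.items()})
E
```

```text
pics
side {'intrinsics': array([[494.00759879,   0.        , 280.14103086],
       [  0.        , 494.00759879, 212.79982725],
       [  0.        ,   0.        ,   1.        ]]), 'cam_to_world': array([[-0.96835438,  0.11589939, -0.22103648,  0.20404513],
       [-0.24892436, -0.5126187 ,  0.82174128,  1.23476365],
       [-0.01806812,  0.85075813,  0.52524675,  0.86030184],
       [ 0.        ,  0.        ,  0.        ,  1.        ]])} 0.9961819727891157
top {'intrinsics': array([[530.30929453,   0.        , 280.30988844],
       [  0.        , 530.30929453, 212.13288813],
       [  0.        ,   0.        ,   1.        ]]), 'cam_to_world': array([[ 0.0138277 ,  0.99852151, -0.05256988,  0.49223502],
       [-0.99989427,  0.01357192, -0.00521937, -0.01171356],
       [-0.00449818,  0.05263649,  0.99860361,  1.3511459 ],
       [ 0.        ,  0.        ,  0.        ,  1.        ]])} 0.9960501700680272
{'t': np.float64(0.1), 'q': array([ 1.191,  0.478,  0.022,  1.556, -0.011,  1.109, -0.083]), 'joint_vel': array([ 0.   , -0.002,  0.001, -0.002,  0.   ,  0.001,  0.   ]), 'joint_torque': array([ 5.0000e-03, -5.9776e+01,  1.6140e+00, -2.8195e+01,  1.3000e-02,
        5.0000e-03, -0.0000e+00]), 'eef_pos': array([ 0.181, -0.65 ,  0.23 ]), 'tool_rot': array([-0.001,  0.991,  0.135, -0.   ]), 'contact_force': array([ 0.549,  0.009, -0.891]), 'torque': array([-0.033, -0.053, -0.037]), 'grasp_force': np.float64(0.0), 'gripper_width': np.float64(0.998)}
```

View pics/top0.png

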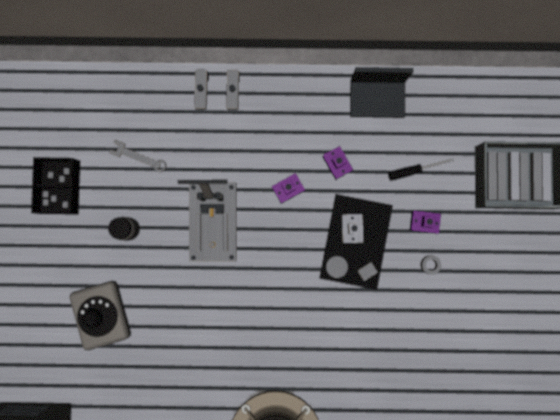

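View pics/side0.png

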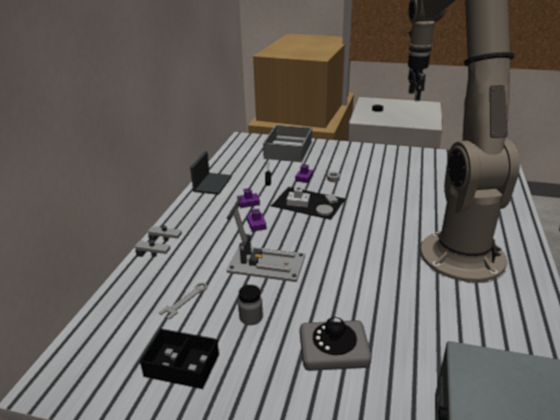

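The top view shows the housing on the mat at about (352,228). The pallet is at about (213,222) with its lane pointing up in the image, and the strap bar is near (203,182). In the side view the housing is at about (298,198) and the pallet at (268,262). I'll enlarge both views and measure.

```bash
python3 - <<'E'
from h import *
t=np.load("top0.npz");s=np.load("side0.npz")
a=cv2.resize(t['p'][170:295,170:400],None,fx=3.4,fy=3.4,interpolation=cv2.INTER_CUBIC)
b=cv2.resize(s['p'][180:285,220:350],None,fx=4,fy=4,interpolation=cv2.INTER_CUBIC)[:,:]
cv2.imwrite("pics/ta.png",a[:,:,::-1]);cv2.imwrite("pics/sb.png",b[:,:,::-1])
C=cloud("top",t['d']);D=cloud("side",s['d'])
# housing from depth in both views
for n,X,box in(("top",C,(200,260,335,372)),("side",D,(178,212,280,318))):
    Y=X[box[0]:box[1],box[2]:box[3]].reshape(-1,3)
    for lo,hi in((.02,.036),(.048,.07)):
        q=Y[(Y[:,2]>lo)&(Y[:,2]<hi)]; print(n,lo,len(q),q.mean(0).round(4),np.median(q[:,2]).round(4), (q.min(0)).round(3),q.max(0).round(3))
        if n=="top": print(cv2.minAreaRect((q[:,:2]*1000).astype(np.float32)))
# pallet
g=t['p'].astype(int); 
Y=C[175:270,180:245].reshape(-1,3); q=Y[(Y[:,2]>.006)&(Y[:,2]<.034)]; print("pallet",len(q),q.mean(0).round(4),cv2.minAreaRect((q[:,:2]*1000).astype(np.float32)))
q=Y[Y[:,2]>.05];print("strap",len(q),q.min(0),q.max(0)); 
Y=D[195:280,225:310].reshape(-1,3);q=Y[(Y[:,2]>.1)];print("strap side",len(q),q.min(0),q.max(0))
E
```

```text
top 0.02 437 [ 0.5236 -0.1838  0.028 ] 0.0279 [ 0.49  -0.21   0.021] [ 0.558 -0.159  0.036]
((523.6121215820312, -184.40155029296875), (67.6171646118164, 50.42304992675781), 0.9138017296791077)
top 0.048 121 [ 0.524  -0.185   0.0583] 0.0586 [ 0.512 -0.198  0.049] [ 0.537 -0.171  0.064]
((524.093017578125, -184.6349639892578), (24.567617416381836, 26.23339080810547), 0.5961108207702637)
side 0.02 171 [ 0.519  -0.1791  0.0282] 0.0285 [ 0.485 -0.333  0.02 ] [ 0.556 -0.154  0.036]
side 0.048 54 [ 0.5202 -0.179   0.0559] 0.0569 [ 0.508 -0.197  0.049] [ 0.534 -0.168  0.063]
pallet 3445 [0.5283 0.1648 0.0145] ((536.1700439453125, 168.20504760742188), (239.4253692626953, 162.7805633544922), 1.3070287704467773)
strap 482 [ 0.49223502 -0.01171356  0.05221056] [0.62357883 0.21767759 1.3511459 ]
strap side 277 [0.20404513 0.11072446 0.10001238] [0.6220999  1.23476365 0.86030184]
```

View pics/ta.png

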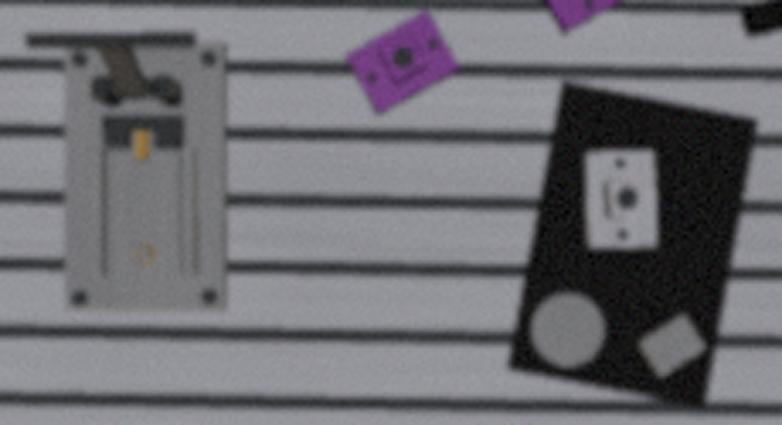

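View pics/sb.png

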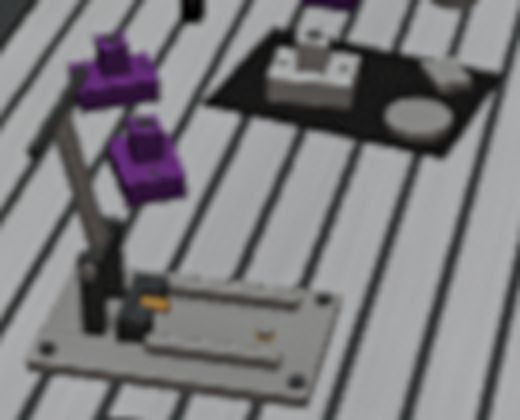

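The crops confirm the housing: silver, neck up, nearly square to the world axes. The pallet plate, its bolts, the brass bumper (141,143 in the top crop) and the plunger ring (145,253) are all clear. The strap is open and near upright, leaning away. Next I'll pin down the pallet frame and the bar.

```bash
python3 - <<'E'
from h import *
t=np.load("top0.npz");s=np.load("side0.npz")
C=cloud("top",t['d']);D=cloud("side",s['d'])
def orange(p,box):
    hsv=cv2.cvtColor(p,cv2.COLOR_RGB2HSV); m=((hsv[...,0]>8)&(hsv[...,0]<28)&(hsv[...,1]>85)).astype(np.uint8)
    k=np.zeros_like(m);k[box[0]:box[1],box[2]:box[3]]=1
    n,l,st,ce=cv2.connectedComponentsWithStats(m*k); return [(st[i],ce[i]) for i in range(1,n) if st[i][4]>2]
for n,p,box in(("top",t['p'],(175,265,185,240)),("side",s['p'],(235,285,228,310))):
    for st,ce in orange(p,box): print(n,st,ce.round(1),plane(n,*ce,.019).round(4),plane(n,*ce,.029).round(4))
# bolts: dark blobs
g=cv2.cvtColor(t['p'],cv2.COLOR_RGB2GRAY)
def bolt(u,v):
    w=g[v-4:v+5,u-4:u+5].astype(float); w=np.clip(np.percentile(w,60)-w-8,0,None); y,x=np.indices(w.shape)
    return u-4+(w*x).sum()/w.sum(), v-4+(w*y).sum()/w.sum()
B=[plane("top",*bolt(u,v),.0125)[:2] for u,v in((193,188),(231,187),(231,257),(193,258))]
B=np.array(B);print("bolts",B.round(4),B.mean(0).round(4))
e1=(B[0]-B[3]);e2=B[1]-B[2];print("yaw",np.arctan2(e1[1],e1[0]),np.arctan2(e2[1],e2[0]),np.arctan2(*(-(B[1]-B[0]))[[0,1]]), np.linalg.norm(e1),np.linalg.norm(B[1]-B[0]))
# depth plate
for n,X,box in(("top",C,(180,266,184,242)),("side",D,(235,285,225,310))):
    Y=X[box[0]:box[1],box[2]:box[3]].reshape(-1,3)
    q=Y[(Y[:,2]>.008)&(Y[:,2]<.017)];q=q[(abs(q[:,1]-.165)<.075)];print(n,"plate",len(q),np.percentile(q,[1,50,99],axis=0).round(4))
    q=Y[(Y[:,2]>.019)&(Y[:,2]<.028)];print("rail z",len(q),np.percentile(q,[3,50,97],axis=0).round(4))
for n,X,box in(("top",C,(174,190,174,234)),("side",D,(192,225,225,245))):
    Y=X[box[0]:box[1],box[2]:box[3]].reshape(-1,3); q=Y[(Y[:,2]>.1)&(Y[:,2]<.3)];print(n,"bar",len(q),np.percentile(q,[1,50,99],axis=0).round(4))
    q=Y[(Y[:,2]>.16)&(Y[:,2]<.3)];print(n,"bartop",len(q),np.percentile(q,[1,50,99],axis=0).round(4) if len(q) else 0)
E
```

```text
top [210 208   4   9  28] [211.2 211.6] [0.5613 0.1692 0.019 ] [0.5608 0.1678 0.029 ]
side [254 253   8   5  29] [257.8 255.2] [0.5629 0.1553 0.019 ] [0.5587 0.1681 0.029 ]
bolts [[0.6252 0.2176]
 [0.6253 0.1212]
 [0.4484 0.1175]
 [0.4462 0.2135]] [0.5363 0.1675]
yaw 0.023131407220917784 0.021340560671895322 -0.0006687333999426047 0.17905991376881855 0.09640775484467182
top plate 2576 [[0.4374 0.1064 0.0082]
 [0.5234 0.1631 0.0123]
 [0.6319 0.2262 0.0168]]
rail z 345 [[0.4526 0.1237 0.0194]
 [0.5121 0.1685 0.0238]
 [0.6055 0.2107 0.0273]]
side plate 1250 [[0.4349 0.1084 0.0087]
 [0.5161 0.1828 0.0132]
 [0.632  0.2287 0.0168]]
rail z 312 [[0.4616 0.1284 0.0194]
 [0.519  0.1944 0.0236]
 [0.5939 0.2086 0.0276]]
top bar 267 [[0.6066 0.114  0.1394]
 [0.6178 0.1678 0.1825]
 [0.6233 0.2214 0.1885]]
top bartop 236 [[0.611  0.1139 0.1611]
 [0.6182 0.1688 0.1829]
 [0.6234 0.2214 0.1885]]
side bar 189 [[0.602  0.1157 0.1275]
 [0.613  0.1753 0.1781]
 [0.6214 0.2252 0.1867]]
side bartop 126 [[0.6076 0.1143 0.1622]
 [0.6141 0.1753 0.1819]
 [0.6214 0.2253 0.1869]]
```

```bash
python3 - <<'E'
from h import *
print(plane("top",212.6,244.4,.019).round(4),plane("top",212.6,244.4,.019)[0]+.0425,plane("side",286.2,263.7,.019).round(4))
print("pad face",plane("top",211,213.5,.03).round(4))
E
python3 -m creep '[[1,34,46,-8,0,0,-0.027],[1,34,46,-8,0,0,-0.027],[1,34,46,-8,0,0,-0.027],[1,34,46,-8,0,0,-0.027],[1,34,46,-8,0,0,-0.027]]' 50
python3 -m creep '[[1,34,46,-8,0,0,-0.027],[1,34,46,-8,0,0,-0.027],[1,34,46,-8,0,0,-0.027],[1,34,46,-8,0,0,-0.027],[1,34,48,-8,0,0,-0.018]]'
```

```text
[0.479 0.164 0.019] 0.5214944672221459 [0.4747 0.1755 0.019 ]
pad face [0.556  0.1681 0.03  ]
t: 0.72
eef_pos: [0.352, -0.4185, 0.1909]
tool_rot: [-0.0, 0.998, 0.068, -0.0]
contact_force: [0.1, -0.5, 1.1]
gripper_width: 1.0
grasp_force: 0.0
t: 1.35
eef_pos: [0.5219, -0.1868, 0.1509]
tool_rot: [0.0, 1.0, 0.005, -0.0]
contact_force: [1.5, -0.2, 0.9]
gripper_width: 1.0
grasp_force: 0.0
```

```bash
python3 -m creep '[[1,1,3,-40,0,0,0],[1,0,0,-35,0,0,0],[1,0,0,-25,0,0,0],[1,0,0,-17,0,0,0],[1,0,0,0,0,0,0]]'
python3 -m creep '[[-1,0,0,0,0,0,0],[-1,0,0,0,0,0,0],[-1,0,0,0,0,0,0],[-1,0,0,0,0,0,0],[-1,0,0,0,0,0,0]]' 50
python3 - <<'E'
from h import *
p,d=read_camera("side");q,e=read_camera("top")
a=cv2.resize(p[140:240,240:370],(520,400),interpolation=cv2.INTER_CUBIC)
b=cv2.resize(q[180:280,310:380],(280,400),interpolation=cv2.INTER_CUBIC)
cv2.imwrite("pics/g1.png",np.hstack([a,b])[:,:,::-1])
E
```

```text
t: 1.98
eef_pos: [0.5214, -0.185, 0.0333]
tool_rot: [-0.0, 1.0, 0.005, -0.001]
contact_force: [-0.1, -0.0, 1.1]
gripper_width: 0.995
grasp_force: 0.0
t: 2.6
eef_pos: [0.5227, -0.1854, 0.0351]
tool_rot: [0.0, 1.0, 0.005, 0.001]
contact_force: [-2.9, 0.7, 5.8]
gripper_width: 0.294
grasp_force: 49.3
```

View pics/g1.png

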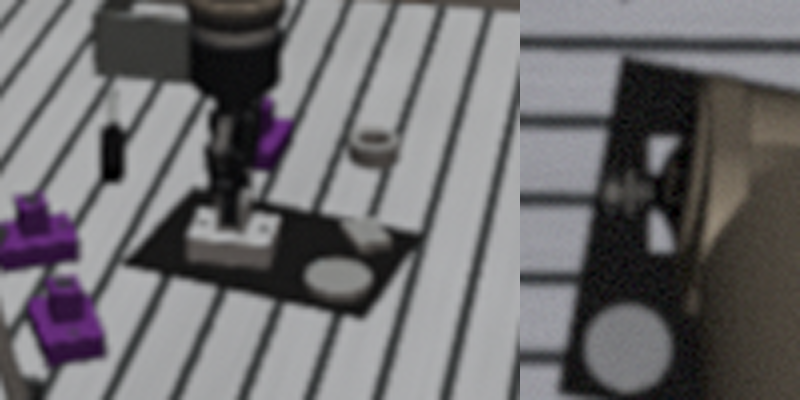

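Gripped: the opening reads 25 mm against the 26 mm neck, and the housing still sits upright. Now lift and carry.

```bash
python3 -m creep '[[-1,0,0,30,0,0,0],[-1,0,0,50,0,0,0],[-1,-3,50,0,0,0,0],[-1,-2,55,0,0,0,0],[-1,-2,55,0,0,0,0.01]]'
python3 -m creep '[[-1,-2,55,0,0,0,0],[-1,-2,55,0,0,0,0],[-1,-2,50,0,0,0,0],[-1,0,32,0,0,0,0],[-1,0,0,0,0,0,0]]'
python3 - <<'E'
from h import *
o=get_obs();print(o['eef_pos'],o['tool_rot'],o['contact_force'])
p,d=read_camera("side");q,e=read_camera("top")
a=cv2.resize(p[170:290,200:330],(520,480),interpolation=cv2.INTER_CUBIC)
b=cv2.resize(q[165:285,165:235],(280,480),interpolation=cv2.INTER_CUBIC)
cv2.imwrite("pics/g2.png",np.hstack([a,b])[:,:,::-1])
E
```

```text
t: 3.32
eef_pos: [0.5145, -0.0239, 0.1141]
tool_rot: [0.0, 1.0, 0.01, -0.0]
contact_force: [1.3, 1.0, -2.5]
gripper_width: 0.293
grasp_force: 50.3
t: 3.95
eef_pos: [0.5082, 0.1704, 0.114]
tool_rot: [-0.001, 1.0, 0.013, -0.0]
contact_force: [-0.8, 0.1, -3.3]
gripper_width: 0.295
grasp_force: 50.3
[0.50823215 0.17035835 0.11400403] [-7.61726569e-04  9.99912887e-01  1.31734217e-02 -3.15594755e-04] [-0.83787502  0.10340082 -3.25511137]
```

View pics/g2.png

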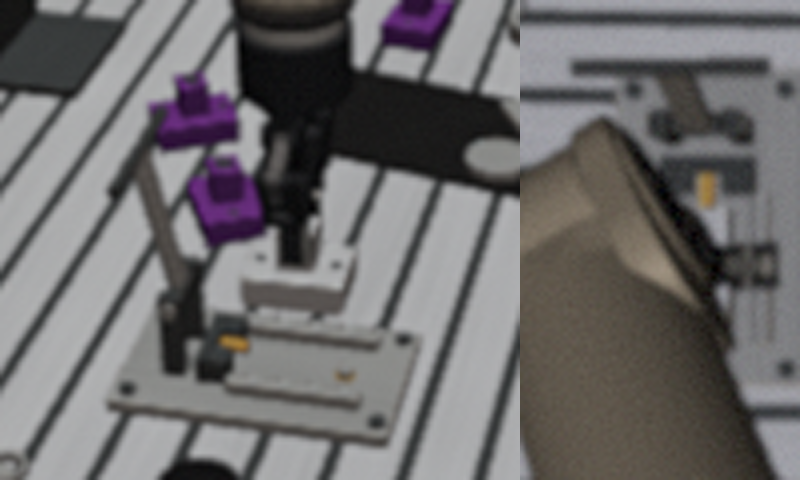

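```bash
python3 -m creep '[[-1,1,-4,-30,0,0,-0.008],[-1,0,0,-25,0,0,0],[-1,0,0,-5,0,0,0],[-1,0,0,0,0,0,0]]'
python3 -m creep '[[-1,0,0,-4,0,0,0],[-1,0,0,-3,0,0,0],[-1,0,0,0,0,0,0]]'
python3 - <<'E'
from h import *
p,d=read_camera("side");q,e=read_camera("top")
a=cv2.resize(p[210:290,220:310],(540,480),interpolation=cv2.INTER_CUBIC)
b=cv2.resize(q[195:265,200:235],(240,480),interpolation=cv2.INTER_CUBIC)
cv2.imwrite("pics/g3.png",np.hstack([a,b])[:,:,::-1])
E
```

```text
t: 4.55
eef_pos: [0.5107, 0.1612, 0.0547]
tool_rot: [0.0, 1.0, 0.005, 0.0]
contact_force: [0.0, -0.3, -2.0]
gripper_width: 0.293
grasp_force: 49.6
t: 4.92
eef_pos: [0.5131, 0.1634, 0.0526]
tool_rot: [-0.001, 1.0, 0.006, 0.003]
contact_force: [-9.8, -1.4, 41.7]
gripper_width: 0.296
grasp_force: 69.5
```

View pics/g3.png

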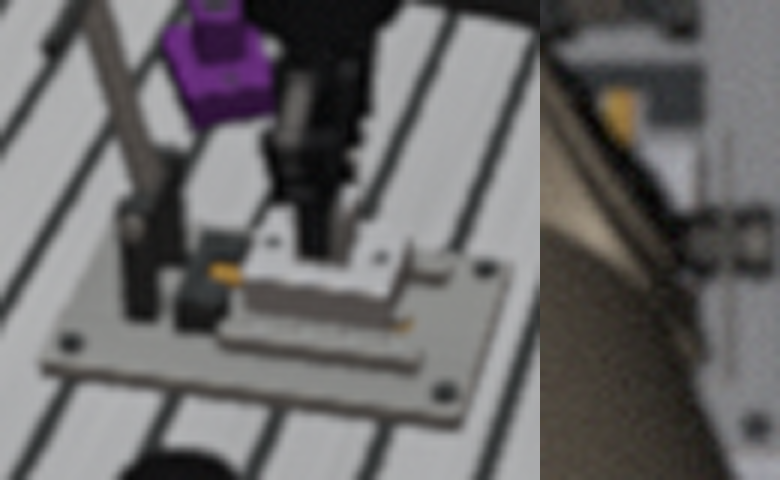

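```bash
python3 -m creep '[[-1,0,0,8,0,0,0],[-1,-4,4,0,0,0,0.006],[-1,0,0,0,0,0,0],[-1,0,0,0,0,0,0]]'
python3 - <<'E'
from h import *
p,d=read_camera("side");X=cloud("side",d)
# +y face of flange & rails from side depth
Y=X[215:290,225:310].reshape(-1,3)
m=(abs(Y[:,0]-.51)<.025)
for lo,hi in((.034,.046),(.021,.026)):
    q=Y[m&(Y[:,2]>lo)&(Y[:,2]<hi)];print(lo,len(q),np.histogram(q[:,1],bins=np.arange(.11,.225,.005)))
E
```

```text
t: 5.52
eef_pos: [0.5057, 0.1665, 0.0546]
tool_rot: [0.0, 1.0, 0.009, -0.001]
contact_force: [-0.3, -1.0, -3.7]
gripper_width: 0.293
grasp_force: 55.0
0.034 66 (array([ 0,  0,  0,  0,  0,  0,  0,  0,  0,  0,  0,  1,  0,  0,  1, 27, 35,
        2,  0,  0,  0,  0]), array([0.11 , 0.115, 0.12 , 0.125, 0.13 , 0.135, 0.14 , 0.145, 0.15 ,
       0.155, 0.16 , 0.165, 0.17 , 0.175, 0.18 , 0.185, 0.19 , 0.195,
       0.2  , 0.205, 0.21 , 0.215, 0.22 ]))
0.021 53 (array([ 0,  0,  0,  0,  0,  0,  0,  0,  0,  0,  0,  0,  0,  0,  1,  9,  0,
       11, 18, 14,  0,  0]), array([0.11 , 0.115, 0.12 , 0.125, 0.13 , 0.135, 0.14 , 0.145, 0.15 ,
       0.155, 0.16 , 0.165, 0.17 , 0.175, 0.18 , 0.185, 0.19 , 0.195,
       0.2  , 0.205, 0.21 , 0.215, 0.22 ]))
```

```bash
python3 -m creep '[[-1,0,1,-3,0,0,0],[-1,0,0,-2,0,0,0],[-1,0,0,-2,0,0,0],[-1,0,0,0,0,0,0]]'
```

```text
t: 6.08
eef_pos: [0.5062, 0.1678, 0.0481]
tool_rot: [0.0, 1.0, 0.009, -0.0]
contact_force: [0.2, 0.5, -4.1]
gripper_width: 0.295
grasp_force: 55.0
```

```bash
python3 -m creep '[[-1,0,0,-2,0,0,0],[-1,0,0,-2,0,0,0],[-1,0,0,0,0,0,0]]'
python3 -m creep '[[-1,0,0,-1,0,0,0],[-1,0,0,0,0,0,0]]'
```

```text
t: 6.45
eef_pos: [0.5062, 0.1678, 0.0442]
tool_rot: [-0.0, 1.0, 0.009, 0.0]
contact_force: [-0.1, 0.1, -3.3]
gripper_width: 0.291
grasp_force: 55.0
t: 6.7
eef_pos: [0.5063, 0.1678, 0.0434]
tool_rot: [0.0, 1.0, 0.009, 0.0]
contact_force: [-0.6, -0.0, 0.1]
gripper_width: 0.289
grasp_force: 54.8
```

```bash
python3 -m creep '[[-1,0,0,-0.5,0,0,0],[-1,0,0,0,0,0,0],[-1,0,0,0,0,0,0],[-1,0,0,0,0,0,0],[-1,0,0,0,0,0,0]]'
python3 -m creep '[[-1,0,0,0,0,0,0],[-1,0,0,0,0,0,0],[-1,0,0,0,0,0,0],[-1,3,0,0,0,0,0],[-1,3,0,0,0,0,0]]'
python3 -m creep '[[-1,2,0,0,0,0,0],[-1,2,0,0,0,0,0],[-1,0,0,0,0,0,0]]'
```

```text
t: 7.32
eef_pos: [0.5064, 0.1678, 0.0433]
tool_rot: [0.0, 1.0, 0.009, 0.0]
contact_force: [-2.4, -1.2, 6.0]
gripper_width: 0.294
grasp_force: 55.0
t: 7.95
eef_pos: [0.5124, 0.1681, 0.0433]
tool_rot: [-0.0, 1.0, 0.01, 0.0]
contact_force: [-2.9, -0.3, 6.2]
gripper_width: 0.294
grasp_force: 54.9
t: 8.32
eef_pos: [0.5146, 0.1679, 0.043]
tool_rot: [0.0, 1.0, 0.01, -0.001]
contact_force: [-7.7, -0.4, 11.0]
gripper_width: 0.298
grasp_force: 53.2
```

```bash
python3 -m creep '[[-1,2,0,0,0,0,0],[-1,2,0,0,0,0,0],[-1,2,0,0,0,0,0],[-1,0,0,0,0,0,0]]'
python3 -m creep '[[-1,2,0,0,0,0,0],[-1,1,0,0,0,0,0],[-1,0,0,0,0,0,0]]'
```

```text
t: 8.82
eef_pos: [0.5202, 0.1681, 0.043]
tool_rot: [0.0, 1.0, 0.01, -0.002]
contact_force: [-8.8, -1.0, 10.7]
gripper_width: 0.291
grasp_force: 53.3
t: 9.2
eef_pos: [0.5215, 0.1679, 0.0428]
tool_rot: [0.001, 1.0, 0.01, -0.003]
contact_force: [-14.1, -0.6, 16.1]
gripper_width: 0.296
grasp_force: 53.5
```

```bash
python3 -m creep '[[-1,2,0,0.3,0,0,0],[-1,0,0,0,0,0,0],[-1,0,0,0,0,0,0],[-1,0,0,0,0,0,0],[-1,0,0,0,0,0,0]]'
python3 -m creep '[[-1,0,0,0,0,0,0],[-1,0,0,0,0,0,0],[-1,0,0,0,0,0,0],[-1,0,0,0,0,0,0],[-1,0,0,0,0,0,0]]'
python3 -m creep '[[-1,0,0,0,0,0,0],[-1,0,0,0,0,0,0],[-1,0,0,0,0,0,0],[-1,0,0,0,0,0,0],[-1,0,0,0,0,0,0]]'
python3 - <<'E'
from h import *
p,d=read_camera("side")
a=cv2.resize(p[210:290,220:310],(630,560),interpolation=cv2.INTER_CUBIC)
cv2.imwrite("pics/g4.png",a[:,:,::-1])
E
```

```text
t: 9.82
eef_pos: [0.5216, 0.1678, 0.0428]
tool_rot: [0.001, 1.0, 0.01, -0.005]
contact_force: [-17.2, -0.7, 17.2]
gripper_width: 0.291
grasp_force: 53.8
t: 10.45
eef_pos: [0.5216, 0.1678, 0.0428]
tool_rot: [0.001, 1.0, 0.01, -0.005]
contact_force: [-17.6, 0.2, 18.5]
gripper_width: 0.294
grasp_force: 53.8
t: 11.08
eef_pos: [0.5217, 0.1678, 0.0428]
tool_rot: [0.001, 1.0, 0.01, -0.005]
contact_force: [-17.6, -2.1, 18.5]
gripper_width: 0.3
grasp_force: 53.8
```

View pics/g4.png

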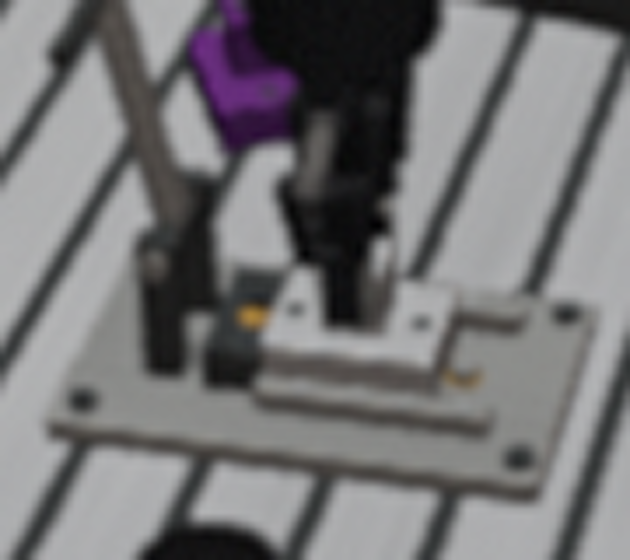

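The side view shows the housing flush against the dark pads, with the brass pin pressed in and the plunger visible behind its rear end at (460,378). Release, lift, and check that it stayed.

```bash
python3 -m creep '[[-1,-0.5,0,0,0,0,0],[-1,0,0,0,0,0,0],[1,0,0,0,0,0,0],[1,0,0,0,0,0,0],[1,0,0,0,0,0,0]]'
python3 -m creep '[[1,-1,0,10,0,0,0],[1,-2,0,40,0,0,0],[1,-10,0,50,0,0,0],[1,0,0,50,0,0,0],[1,0,0,30,0,0,0]]'
python3 - <<'E'
from h import *
p,d=read_camera("side")
a=cv2.resize(p[190:290,210:310],(560,560),interpolation=cv2.INTER_CUBIC)
cv2.imwrite("pics/g5.png",a[:,:,::-1])
q,e=read_camera("top");X=cloud("side",d);C=cloud("top",e)
Y=X[190:290,210:310].reshape(-1,3)
for lo,hi in((.03,.04),(.057,.07)):
    w=Y[(Y[:,2]>lo)&(Y[:,2]<hi)&(Y[:,0]<.556)&(abs(Y[:,1]-.167)<.04)];print(lo,len(w),np.percentile(w,[2,50,98],axis=0).round(4))
E
```

```text
t: 11.75
eef_pos: [0.5273, 0.1677, 0.0431]
tool_rot: [-0.0, 1.0, 0.009, 0.0]
contact_force: [0.2, 1.4, -0.1]
gripper_width: 0.912
grasp_force: 0.0
t: 12.38
eef_pos: [0.5145, 0.1682, 0.2267]
tool_rot: [-0.001, 1.0, 0.009, 0.002]
contact_force: [0.4, -0.2, -0.5]
gripper_width: 1.0
grasp_force: 0.0
0.03 247 [[0.4826 0.1457 0.0304]
 [0.5138 0.1806 0.0363]
 [0.5549 0.195  0.0398]]
0.057 74 [[0.5045 0.1554 0.0579]
 [0.5165 0.1755 0.0664]
 [0.5301 0.1845 0.0695]]
```

View pics/g5.png

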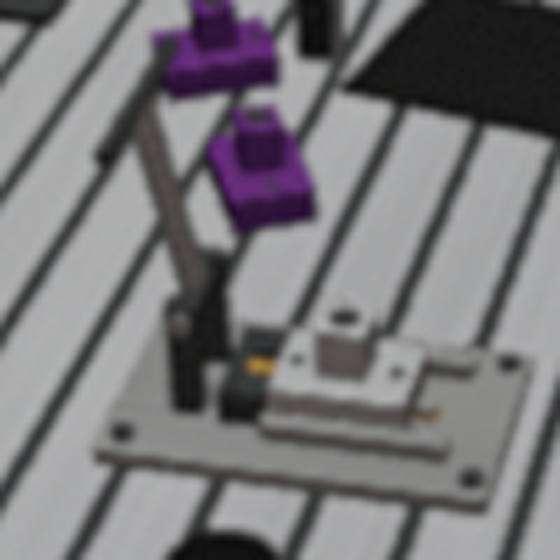

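The housing stayed put beside the pads with the plunger behind it. Now shut the fingers and go behind the bar on its -y side.

```bash
python3 -m creep '[[-1,48,-12,10,0,0,0],[-1,48,-12,0,0,0,0],[-1,50,-13,0,0,0,0],[-1,0,0,0,0,0,0],[-1,0,0,-30,0,0,0]]'
python3 -m creep '[[-1,0,0,-30,0,0,0],[-1,0,0,-16,0,0,0],[-1,0,0,0,0,0,0]]'
```

```text
t: 13.1
eef_pos: [0.661, 0.1313, 0.2043]
tool_rot: [-0.001, 1.0, 0.009, 0.002]
contact_force: [-0.3, -0.1, -0.1]
gripper_width: 0.0
grasp_force: 0.0
t: 13.48
eef_pos: [0.6585, 0.1308, 0.1559]
tool_rot: [0.0, 1.0, 0.01, -0.001]
contact_force: [-0.2, -0.3, 1.1]
gripper_width: -0.002
grasp_force: 0.0
```

```bash
python3 -m creep '[[-1,-10,0,0,0,0,0],[-1,-10,0,0,0,0,0],[-1,-5,0,0,0,0,0],[-1,-5,0,0,0,0,0],[-1,0,0,0,0,0,0]]'
```

```text
t: 14.1
eef_pos: [0.6296, 0.1308, 0.1575]
tool_rot: [-0.0, 1.0, 0.009, 0.0]
contact_force: [0.8, 0.6, -0.2]
gripper_width: 0.001
grasp_force: 0.4
```

```bash
python3 -m creep '[[-1,-10,0,0,0,0,0],[-1,-10,0,0,0,0,0],[-1,-10,0,0,0,0,0],[-1,-10,0,-2,0,0,0],[-1,-10,0,-3,0,0,0]]'
python3 -m creep '[[-1,-10,0,-4,0,0,0],[-1,-10,0,-5,0,0,0],[-1,-10,0,-6,0,0,0],[-1,-10,0,-6,0,0,0],[-1,0,0,0,0,0,0]]'
python3 - <<'E'
from h import *
p,d=read_camera("side")
a=cv2.resize(p[180:290,200:310],(560,560),interpolation=cv2.INTER_CUBIC)
cv2.imwrite("pics/g6.png",a[:,:,::-1])
E
```

```text
t: 14.72
eef_pos: [0.5789, 0.1308, 0.152]
tool_rot: [-0.0, 1.0, 0.009, 0.0]
contact_force: [0.8, -0.0, 1.0]
gripper_width: 0.0
grasp_force: 0.6
t: 15.35
eef_pos: [0.5382, 0.1307, 0.1303]
tool_rot: [0.0, 1.0, 0.01, -0.001]
contact_force: [-0.4, 0.4, -0.1]
gripper_width: 0.003
grasp_force: 0.0
```

View pics/g6.png

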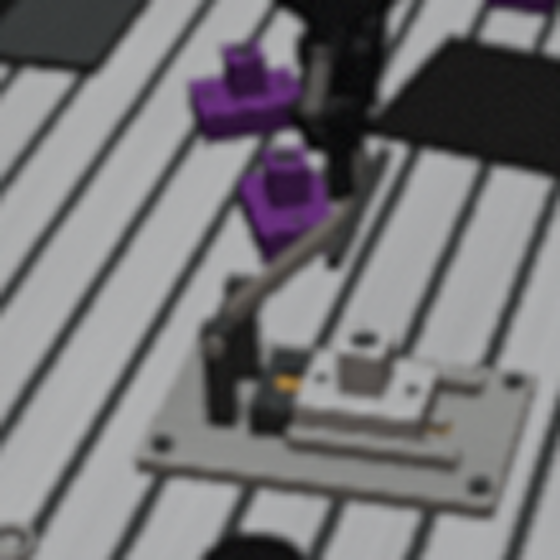

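The view shows the strap at roughly 0.8 rad with the finger behind its bar. Next: back off, lift over the bar, and press down along the arc.

```bash
python3 -m creep '[[-1,6,0,10,0,0,0],[-1,0,0,42,0,0,0],[-1,-25,0,0,0,0,0],[-1,-3,0,0,0,0,0],[-1,0,0,-15,0,0,0]]'
python3 -m creep '[[-1,-3,0,-12,0,0,0],[-1,-6,0,-12,0,0,0],[-1,-6,0,-10,0,0,0],[-1,-5,0,-10,0,0,0],[-1,-5,0,-10,0,0,0]]'
```

```text
t: 16.02
eef_pos: [0.5192, 0.131, 0.1688]
tool_rot: [-0.0, 1.0, 0.009, 0.002]
contact_force: [0.8, -0.3, -0.0]
gripper_width: -0.001
grasp_force: 0.0
t: 16.65
eef_pos: [0.4926, 0.1307, 0.1135]
tool_rot: [-0.0, 1.0, 0.009, 0.0]
contact_force: [0.6, -0.4, 1.0]
gripper_width: 0.0
grasp_force: 0.4
```

```bash
python3 -m creep '[[-1,-2,0,-8,0,0,0],[-1,-2,0,-8,0,0,0],[-1,-1,0,-8,0,0,0],[-1,0,0,-6,0,0,0],[-1,0,0,-4,0,0,0]]'
python3 -m creep '[[-1,0,0,-3,0,0,0],[-1,0,0,0,0,0,0]]'
```

```text
t: 17.27
eef_pos: [0.4878, 0.1308, 0.0797]
tool_rot: [0.0, 1.0, 0.009, -0.0]
contact_force: [-0.7, -0.1, 0.4]
gripper_width: 0.002
grasp_force: 0.4
t: 17.52
eef_pos: [0.4879, 0.1308, 0.077]
tool_rot: [-0.0, 1.0, 0.009, 0.0]
contact_force: [-0.1, -0.7, 0.4]
gripper_width: -0.003
grasp_force: 0.0
```

```bash
python3 -m creep '[[-1,0,0,-1.5,0,0,0],[-1,0,0,0,0,0,0]]'
python3 -m creep '[[-1,0,0,-1.5,0,0,0],[-1,0,0,0,0,0,0]]'
```

```text
t: 17.77
eef_pos: [0.488, 0.1308, 0.076]
tool_rot: [-0.0, 1.0, 0.009, 0.0]
contact_force: [-0.5, -0.9, 3.5]
gripper_width: 0.001
grasp_force: 1.5
t: 18.02
eef_pos: [0.4881, 0.1309, 0.0756]
tool_rot: [0.0, 1.0, 0.009, 0.0]
contact_force: [-5.3, -1.2, 17.8]
gripper_width: 0.001
grasp_force: 8.7
```

```bash
python3 -m creep '[[-1,0,0,0,0,0,0],[-1,0,0,15,0,0,0],[-1,0,-10,50,0,0,0],[-1,-30,-50,20,0,0,0],[-1,0,-50,0,0,0,0]]'
python3 - <<'E'
from h import *
p,d=read_camera("side");q,e=read_camera("top")
a=cv2.resize(p[210:290,215:305],(540,480),interpolation=cv2.INTER_CUBIC)
b=cv2.resize(q[175:265,180:225],(240,480),interpolation=cv2.INTER_CUBIC)
cv2.imwrite("pics/g7.png",np.hstack([a,b])[:,:,::-1])
X=cloud("side",d)[210:290,215:305].reshape(-1,3)
for x in(.487,.51,.55):
    w=X[(abs(X[:,0]-x)<.008)&(X[:,2]>.06)&(abs(X[:,1]-.168)<(.05 if x<.49 else .02))];print(x,len(w),np.median(w,0).round(4))
E
```

```text
t: 18.65
eef_pos: [0.4573, 0.0202, 0.1611]
tool_rot: [-0.0, 1.0, 0.01, 0.002]
contact_force: [2.2, -0.7, 0.5]
gripper_width: 0.001
grasp_force: 0.0
0.487 93 [0.4842 0.1689 0.0758]
0.51 59 [0.5098 0.1753 0.0728]
0.55 37 [0.548  0.1732 0.0759]
```

View pics/g7.png

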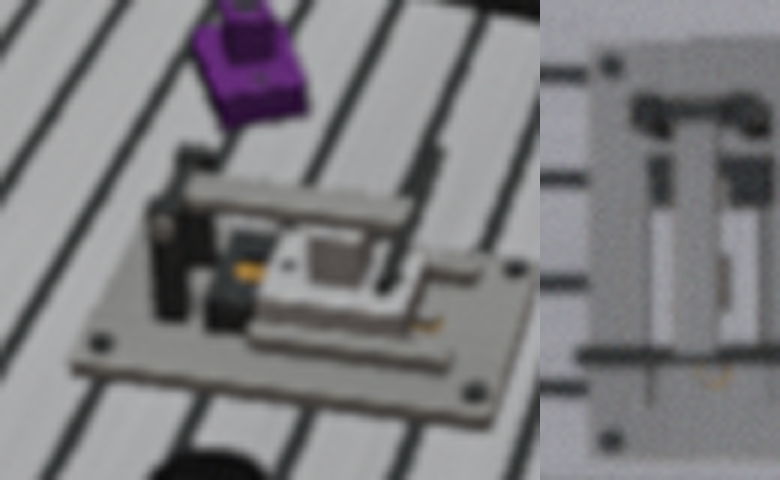

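The strap lies level on the neck, with its top at about 76 mm along its length. The housing is against the pads with the plunger ring visible behind it, and the robot is clear. Handing in after letting the arm settle.

```bash
python3 -m creep '[[-1,0,0,0,0,0,0],[-1,0,0,0,0,0,0]]'; python3 -c "
from station import *
print(hand_in())"
```

```text
t: 19.0
eef_pos: [0.4579, 0.0221, 0.1592]
tool_rot: [-0.0, 1.0, 0.01, 0.0]
contact_force: [-0.5, 0.4, 0.3]
gripper_width: -0.002
grasp_force: 0.0
the job is handed in; nothing more can be done
None
```

I handed the job in at 19 s of the 69 s limit; the hand-in returned no verdict. In the last pictures the housing is against the stop pads with the plunger up behind it, the strap lies level on the neck, and the arm is clear of everything.

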